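Set the flip tags of the parts rack to the stock

TASK

Set the hinged flip tags along the top of the parts rack to match the stock: behind each bin that is heaped full the tag must stand up and lean back, showing its ring face, and behind each bin that is empty or nearly so the tag must lie forward over the bin, showing its bar face. Just push the wrong ones over gently with the fingertips: take hold of nothing, do not shift or lift any bin, and leave everything else on the worktop where it is.

Things in the scene. Friction and masses are not known exactly. Their poses are not given: they have to be found in the camera images.
- rack: Fixed wooden rack 396 wide (y) x 132 mm deep (x). Four bins side by side at 95 mm pitch on its 12 mm base; behind them a 14 mm back board, 84 mm high, with one flip tag per bin along its top edge. Origin: on the worktop under the base's middle; +x from the bins to the board. Hinge line at x = +40, z = 96 mm here. Pencil, tape and dish lie just behind it, the marker beside its right end.
- bin_tubes: Grey open pick bin, 86 deep (x) x 84 wide (y) x 50 mm high, front edge cut down to 27 mm; loose in one bay of the rack, not to be moved. Origin: centre of its underside, 12 mm above the worktop. HEAPED FULL of microtubes, to 60 mm above its underside.
- bin_tees: Grey open pick bin, 86 deep (x) x 84 wide (y) x 50 mm high, front edge cut down to 27 mm; loose in one bay of the rack, not to be moved. Origin: centre of its underside, 12 mm above the worktop. HEAPED FULL of metal tee connectors, to 65 mm above its underside.
- bin_last: Grey open pick bin, 86 deep (x) x 84 wide (y) x 50 mm high, front edge cut down to 27 mm; loose in one bay of the rack, not to be moved. Origin: centre of its underside, 12 mm above the worktop. NOT full: a single thumb screw is left in it.
- bin_bare: Grey open pick bin, 86 deep (x) x 84 wide (y) x 50 mm high, front edge cut down to 27 mm; loose in one bay of the rack, not to be moved. Origin: centre of its underside, 12 mm above the worktop. NOT full: empty.
- clip1: Fixed metal V-shaped saddle of tag 1 on the back board, 74 mm wide. Origin: middle of the tag's hinge axis, 96 mm above the worktop; y along the hinge, +x away from the bins, z up. Its bin is the one whose origin lies 52 mm in front of it (-x) in line with it. Which bin that is, and the order of the tags along the board, change from run to run.
- tag1 (a joint): Lean of tag 1, rad: 0 upright, + away from the bins. +0.44 = STANDING, leaning back on its rest, ring face in front; -1.05 = LYING FORWARD over its bin on its rest, bar face on top. Loose hinge, tag 30 g: pushed past upright, it falls by itself onto the other rest. Raise a lying tag by lifting its free edge from the front in an arc about the hinge: a level push may jam.
- tag1_edge (a point): Middle of the free edge of tag 1: white plate 62 wide, 60 mm from hinge axis to free edge, 4 mm thick, 7 mm bead along that edge. z along the plate away from the hinge, y along the hinge, -x out of the ring face. Lying: 126 mm above the worktop, 52 mm in front of the hinge; standing: 150 mm high, 26 mm behind it.
- clip2: Fixed metal V-shaped saddle of tag 2 on the back board, 74 mm wide. Origin: middle of the tag's hinge axis, 96 mm above the worktop; y along the hinge, +x away from the bins, z up. Its bin is the one whose origin lies 52 mm in front of it (-x) in line with it. Which bin that is, and the order of the tags along the board, change from run to run.
- tag2 (a joint): Lean of tag 2, rad: 0 upright, + away from the bins. +0.44 = STANDING, leaning back on its rest, ring face in front; -1.05 = LYING FORWARD over its bin on its rest, bar face on top. Loose hinge, tag 30 g: pushed past upright, it falls by itself onto the other rest. Raise a lying tag by lifting its free edge from the front in an arc about the hinge: a level push may jam.
- tag2_edge (a point): Middle of the free edge of tag 2: white plate 62 wide, 60 mm from hinge axis to free edge, 4 mm thick, 7 mm bead along that edge. z along the plate away from the hinge, y along the hinge, -x out of the ring face. Lying: 126 mm above the worktop, 52 mm in front of the hinge; standing: 150 mm high, 26 mm behind it.
- clip3: Fixed metal V-shaped saddle of tag 3 on the back board, 74 mm wide. Origin: middle of the tag's hinge axis, 96 mm above the worktop; y along the hinge, +x away from the bins, z up. Its bin is the one whose origin lies 52 mm in front of it (-x) in line with it. Which bin that is, and the order of the tags along the board, change from run to run.
- tag3 (a joint): Lean of tag 3, rad: 0 upright, + away from the bins. +0.44 = STANDING, leaning back on its rest, ring face in front; -1.05 = LYING FORWARD over its bin on its rest, bar face on top. Loose hinge, tag 30 g: pushed past upright, it falls by itself onto the other rest. Raise a lying tag by lifting its free edge from the front in an arc about the hinge: a level push may jam.
- tag3_edge (a point): Middle of the free edge of tag 3: white plate 62 wide, 60 mm from hinge axis to free edge, 4 mm thick, 7 mm bead along that edge. z along the plate away from the hinge, y along the hinge, -x out of the ring face. Lying: 126 mm above the worktop, 52 mm in front of the hinge; standing: 150 mm high, 26 mm behind it.
- clip4: Fixed metal V-shaped saddle of tag 4 on the back board, 74 mm wide. Origin: middle of the tag's hinge axis, 96 mm above the worktop; y along the hinge, +x away from the bins, z up. Its bin is the one whose origin lies 52 mm in front of it (-x) in line with it. Which bin that is, and the order of the tags along the board, change from run to run.
- tag4 (a joint): Lean of tag 4, rad: 0 upright, + away from the bins. +0.44 = STANDING, leaning back on its rest, ring face in front; -1.05 = LYING FORWARD over its bin on its rest, bar face on top. Loose hinge, tag 30 g: pushed past upright, it falls by itself onto the other rest. Raise a lying tag by lifting its free edge from the front in an arc about the hinge: a level push may jam.
- tag4_edge (a point): Middle of the free edge of tag 4: white plate 62 wide, 60 mm from hinge axis to free edge, 4 mm thick, 7 mm bead along that edge. z along the plate away from the hinge, y along the hinge, -x out of the ring face. Lying: 126 mm above the worktop, 52 mm in front of the hinge; standing: 150 mm high, 26 mm behind it.
- pencil: Loose bystander: yellow pencil 7x156x7 mm, lies behind the rack. Origin: centre of its underside. Leave it alone.
- tape: Loose bystander: roll of black tape 53x51x19 mm, lies behind the rack. Origin: centre of its underside. Leave it alone.
- petri: Loose bystander: clear dish, diameter 68, 13 mm high, lies behind the rack. Origin: centre of its underside. Leave it alone.
- marker: Loose bystander: black-capped marker pen 17x135x16 mm, lies beside the right end of the rack. Origin: centre of its underside. Leave it alone.
- mug: Loose bystander: dotted mug 82x114x91 mm. Origin: centre of its underside. Leave it alone.
- scissors: Loose bystander: scissors 87x199x9 mm, lying flat. Origin: centre of its underside. Leave it alone.
- saline: Loose bystander: white bottle, diameter 56, 118 mm high. Origin: centre of its underside. Leave it alone.

How it is judged:
By the outcome, as a careful person would: the job done as asked, in the order asked, and still so for the second after the job is handed in, with the robot touching nothing.
It also fails if it takes over 40 s, if anything falls off the work surface, if the arm or the gripper's body presses on something with over 40 N, if the wrist force passes 120 N, or if a joint passes its speed limit or range.

ROBOT

A 6-joint arm with a two-finger parallel gripper is mounted at the origin on a cart in front of the work surface, level with it; the furniture and walls round the work are solid. World frame = base frame: x ahead of the robot, y to its left, z up, the work surface at z = 0. Lengths are in m, angles in degrees, forces in N, time in s.
With the tool pointing down it reaches from about 0.25 to 0.725 m from the base axis. Payload 9.7 kg.
Tool frame: the origin (TCP) lies at the very end of the fingers, on their centre line; the grasp point (between the pads) lies 19 mm behind it; x points along the fingers, z is the direction in which the jaws open and shut, and the axes are right-handed (so a half turn about x gives the same grasp; the last joint's range is limited). The gripper opens to 85 mm and grips with 20 to 120 N. Pads are 22 mm wide; open, the fingers measure 114 mm over their backs; the gripper's body (76 mm by 85 mm) begins 54 mm behind the grasp point. The pads swing forward as they close: fully open they stand 13 mm farther back than shut.
Start: joints at [-70.302, 4.979, 10.078, 95.1, 0, 90], TCP at [0.185, -0.518, 0.231] pointing down, gripper open.
Joint ranges: [-179.16, 179.16], [-48.56, 103.87], [-65.8, 70.77], [-126.05, 130.52], [-82.76, 87.17], [-180, 180]. Speed limits (degrees/s): [127.2, 127.2, 147.25, 180, 180, 180].

INTERFACE

Orientations are given as [roll, pitch, yaw] about the fixed x, y, z axes, in that order (R = Rz(yaw) Ry(pitch) Rx(roll)).
In Python, from workcell import sensors, vision, job_done gives the robot as it stands.
- The arm moves only by the tool carry_out, never from a script. Its argument "increments" is a list of rows, each a list of 7 numbers: the turn, a rotation vector about the tool's x, y, z in degrees, then the shift along the tool's x, y, z in mm, then the opening in per cent of the stroke, from 0 (shut) to 100 (fully open). A call has 1 to 12 rows; each row shifts and turns the commanded pose from where the row before left it, along the tool's axes as they then stand; what a row does not reach is not made up. A row lasts 1/8 s, in which the tool goes at most 62.5 mm and 10.7 degrees, less where a joint would pass 70% of its speed; a pose out of reach is approached as far as the arm can. A call is refused whole if a number of a shift passes 62.5 or a number of a turn 10.7, either way. A call with a gripper value outside its range is refused whole. The fingers move at their own pace and stop on an object; "squeeze" is the grip in N (left out, the last holds). Time passes only in rows, so rows that do not move let the fingers close. It gives the time, the measured TCP pose, the force and the opening at its end, in the units of the state.
- sensors.get_obs(): the state, without advancing time (a new reading comes with each control period).
- vision.camera(name): name is "scene" or "top" or "wrist"; returns the picture (420x560x3 uint8, red, green, blue); there is no depth.
- vision.calibration(name): a dict with "camera_matrix" (3x3 intrinsics, pixels), "extrinsics" (4x4, takes a point from world to camera coordinates); the wrist camera has in their place "mount" (4x4, takes a point from camera to tool coordinates, whose origin is the TCP and whose axes are the tool frame's). Camera axes: x right, y up, looking along -z (the intrinsics and any distortion apply to the point x, -y, -z); pixel columns grow to the right and rows downward; lengths in m; the calibration is good to about 2 mm. A picture is of the moment at which its call begins: read the wrist's pose just before it. calibration takes no time and is no camera call.
- job_done(): hands the job in, once; it reports no verdict.
The state is a dict: "time": time; "q": joint angles; "qd": joint speeds; "joint_efforts": joint torques, N m; "ee_pos": TCP position; "tcp_rot": TCP orientation; "wrist_force": force on the tool from outside, world axes, zero at the start; "torque": the same for the moment, N m; "opening": finger opening in m.
Only numpy, scipy, OpenCV 4.12 (cv2) and the standard library are available. Lean on these libraries where they do the work, as an engineer would, in place of code of your own. Each camera call takes 0.05 s, during which the arm holds its last target.

## Working session

There is one attempt and no reset: what is moved stays moved. The work goes in short steps, Python scripts to look and compute and a tool call to move; the robot and the scene stay as the last step left them, time stands still between calls to the robot, and variables do not carry over. Pictures are saved under pics/ and viewed, and the job is handed in when it is done.

Besides the shell and the picture viewer there is one more tool, called as a command line: name --pt "numbers of a row" for each row, then --argument value for the rest. carry_out: Moves the arm, as the interface text tells. Its arguments: {"type":"object","properties":{"increments":{"type":"array"},"squeeze":{"type":"number"}},"required":["increments"]}

```bash
mkdir -p pics
python3 - <<'E'
from workcell import sensors, vision
import cv2,json
o=sensors.get_obs(); print(o)
for n in ("scene","top"):
    im=vision.camera(n); cv2.imwrite(f"pics/{n}0.png",im[:,:,::-1])
    c=vision.calibration(n); print(n,c)
print(vision.calibration("wrist"))
E
```

```text
{'time': 0.0, 'q': array([-7.03006902e+01,  5.01133346e+00,  1.00333096e+01,  9.50988808e+01,
       -5.29252491e-04,  8.99995650e+01]), 'qd': array([ 0.00699596,  0.07520353, -0.089321  , -0.06455542,  0.07719206,
       -0.05771693]), 'joint_efforts': array([ 5.10218451e-03, -5.20384097e+01,  4.64812768e+01,  1.59071916e-02,
        3.06174170e-04,  1.65255568e-05]), 'ee_pos': array([ 0.18531581, -0.51759444,  0.23057058]), 'tcp_rot': array([-179.60613586,   89.92309352,  110.09360928]), 'wrist_force': array([-0.25436832, -0.41599049,  0.72201202]), 'torque': array([0.00715536, 0.02925597, 0.04647401]), 'opening': 0.08542586988550468}
scene {'camera_matrix': array([[419.44746048,   0.        , 278.22109273],
       [  0.        , 419.44746048, 208.24449637],
       [  0.        ,   0.        ,   1.        ]]), 'extrinsics': array([[-0.88014438, -0.47415411,  0.02288566,  0.48233672],
       [ 0.25627018, -0.43401217,  0.8636892 , -0.19842255],
       [-0.39958913,  0.7660361 ,  0.50350493, -1.27406326],
       [ 0.        ,  0.        ,  0.        ,  1.        ]])}
top {'camera_mat
[... 340 characters left out ...]
01],
       [-1.95679589e-01,  5.01520105e-03,  9.80655060e-01,
        -1.18136853e+00],
       [ 0.00000000e+00,  0.00000000e+00,  0.00000000e+00,
         1.00000000e+00]])}
{'camera_matrix': array([[321.77747642,   0.        , 275.00090396],
       [  0.        , 321.77747642, 208.05351342],
       [  0.        ,   0.        ,   1.        ]]), 'mount': array([[ 2.30741671e-04,  2.90813385e-01, -9.56779767e-01,
        -1.43511553e-01],
       [ 2.11410366e-05,  9.56779791e-01,  2.90813397e-01,
         7.43617278e-02],
       [ 9.99999973e-01, -8.73300853e-05,  2.14620872e-04,
         5.60660633e-04],
       [ 0.00000000e+00,  0.00000000e+00,  0.00000000e+00,
         1.00000000e+00]])}
```

View pics/scene0.png

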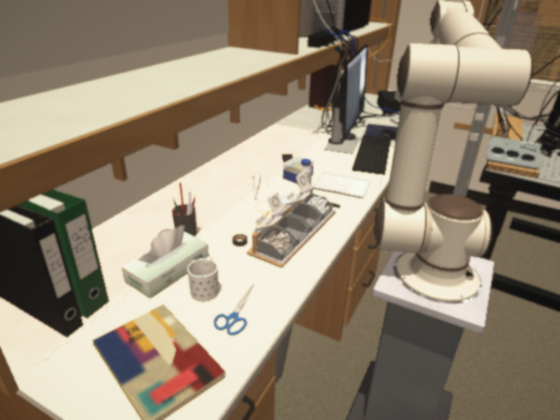

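View pics/top0.png

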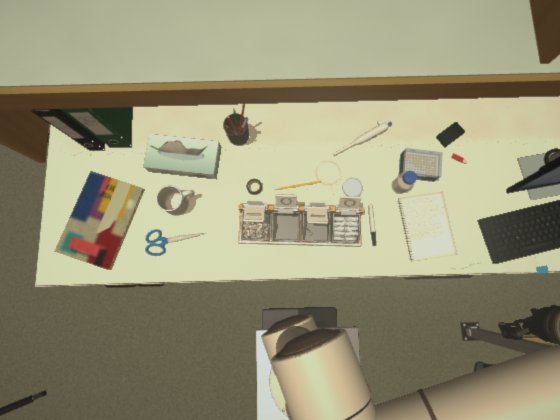

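Run:
```python
import cv2
a=cv2.imread("pics/top0.png")[180:255,225:385]
cv2.imwrite("pics/topz.png",cv2.resize(a,None,fx=5,fy=5,interpolation=cv2.INTER_CUBIC))
a=cv2.imread("pics/scene0.png")[150:270,225:355]
cv2.imwrite("pics/scenez.png",cv2.resize(a,None,fx=5,fy=5,interpolation=cv2.INTER_CUBIC))
```

```text
(no output)
```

View pics/topz.png

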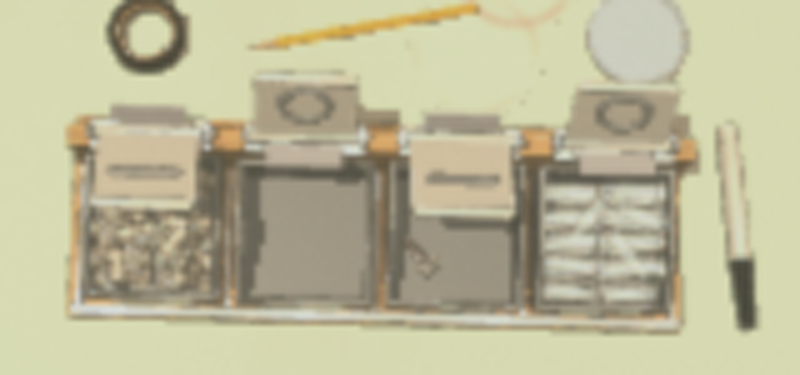

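View pics/scenez.png

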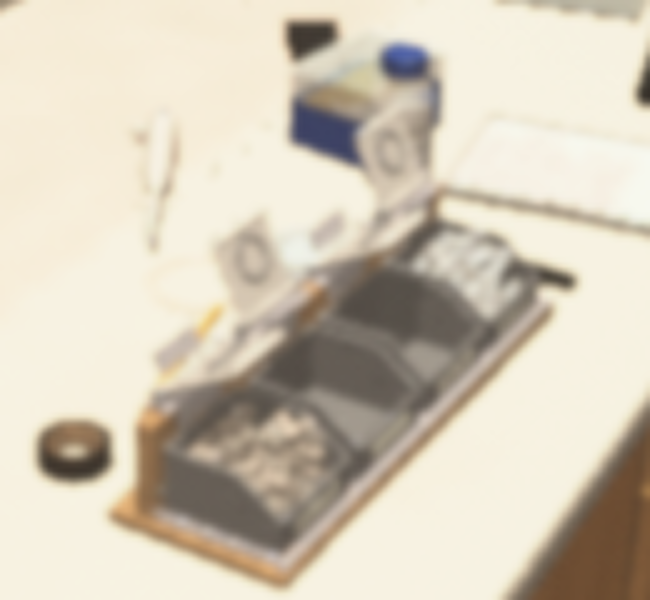

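```bash
cat > h.py <<'E'
import numpy as np
from workcell import sensors, vision
from scipy.spatial.transform import Rotation as Ro
def toolT():
    o=sensors.get_obs(); T=np.eye(4); T[:3,:3]=Ro.from_euler('xyz',o['tcp_rot'],degrees=True).as_matrix(); T[:3,3]=o['ee_pos']; return T
def ray(name,px,T=None):
    c=vision.calibration(name); K=c['camera_matrix']
    d=np.linalg.inv(K)@[px[0],px[1],1]; d=np.array([d[0],-d[1],-d[2]])
    M=np.linalg.inv(c['extrinsics']) if name!='wrist' else T@c['mount']
    return M[:3,3],M[:3,:3]@d
def onz(name,px,z,T=None):
    o,d=ray(name,px,T); return o+d*(z-o[2])/d[2]
def proj(name,P,T=None):
    c=vision.calibration(name)
    E=c['extrinsics'] if name!='wrist' else np.linalg.inv(T@c['mount'])
    p=E[:3,:3]@P+E[:3,3]; q=c['camera_matrix']@[p[0],-p[1],-p[2]]; return q[:2]/q[2]
E
python3 - <<'E'
from h import *
def t(x,y,z,n): print(n,np.round(onz('top',(225+(x+.5)/5-.5,180+(y+.5)/5-.5),z)*1000))
t(70,318,12,'baseFL');t(680,332,12,'baseFR')
t(68,133,96,'boardL');t(695,150,96,'boardR')
t(92,203,126,'A lie L');t(190,207,126,'A lie R')
t(412,212,126,'C lie L');t(514,217,126,'C lie R')
t(257,75,150,'B st L');t(357,80,150,'B st R')
t(577,88,150,'D st L');t(677,94,150,'D st R')
t(145,130,96,'hA');t(305,143,96,'hB')
E
```

```text
baseFL [ -792. -1178. 12000.]
baseFR [ -625.  2181. 12000.]
boardL [-18462. -10973.  96000.]
boardR [-16775.  20058.  96000.]
A lie L [-19734. -12928. 126000.]
A lie R [-19302.  -6580. 126000.]
C lie L [-18590.   7791. 126000.]
C lie R [-18087.  14381. 126000.]
B st L [-33387.  -2449. 150000.]
B st R [-32776.   5369. 150000.]
D st L [-31676.  22553. 150000.]
D st R [-30988.  30342. 150000.]
hA [-18511.  -7153.  96000.]
hB [-17643.    765.  96000.]
```

Units slip (z in mm); fix.

Run:
```python
from h import *
def t(x,y,z,n): print(n,np.round(onz('top',(225+(x+.5)/5-.5,180+(y+.5)/5-.5),z/1000)*1000))
t(70,318,12,'baseFL');t(680,332,12,'baseFR')
t(68,133,96,'boardL');t(695,150,96,'boardR')
t(92,203,126,'A lie L');t(190,207,126,'A lie R')
t(412,212,126,'C lie L');t(514,217,126,'C lie R')
t(257,75,150,'B st L');t(357,80,150,'B st R')
t(577,88,150,'D st L');t(677,94,150,'D st R')
t(145,130,96,'hA');t(305,143,96,'hB')
t(405,10,0,'pencil')
```

```text
baseFL [420. 211.  12.]
baseFR [ 401. -181.   12.]
boardL [525. 202.  96.]
boardR [ 504. -180.   96.]
A lie L [476. 184. 126.]
A lie R [472. 126. 126.]
C lie L [466.  -5. 126.]
C lie R [461. -65. 126.]
B st L [546.  85. 150.]
B st R [541.  26. 150.]
D st L [ 533. -102.  150.]
D st R [ 528. -161.  150.]
hA [525. 155.  96.]
hB [515.  57.  96.]
pencil [622. -13.   0.]
```

Run:
```python
from h import *
for z in (.2,.3,.4,.5,.6): print(z, onz('top',(300,98),z).round(3), onz('scene',(300,84),z).round(3))
```

```text
0.2 [0.824 0.007 0.2  ] [ 1.016 -1.126  0.2  ]
0.3 [0.774 0.012 0.3  ] [ 0.841 -0.753  0.3  ]
0.4 [0.724 0.018 0.4  ] [ 0.667 -0.38   0.4  ]
0.5 [0.674 0.023 0.5  ] [ 0.493 -0.007  0.5  ]
0.6 [0.624 0.029 0.6  ] [0.318 0.366 0.6  ]
```

carry_out --pt "10 0 0 0 0 0 0" --pt "10 0 0 0 0 0 0" --pt "2.8 0 0 0 0 0 0"

```text
time: 0.48
ee_pos: [0.1853, -0.5177, 0.2309]
tcp_rot: [-157.1, 90.0, 109.6]
wrist_force: [-0.4, -0.3, -0.5]
opening: 0.0326
```

Run:
```python
from h import *
o=sensors.get_obs(); print(o['q'].round(1),o['opening']); print(toolT().round(3))
```

```text
[-70.3   5.   10.   95.1   0.  113. ] 0.03256350611926751
[[-0.     0.998 -0.058  0.185]
 [ 0.001 -0.058 -0.998 -0.518]
 [-1.    -0.    -0.001  0.231]
 [ 0.     0.     0.     1.   ]]
```

carry_out --pt "-10.1 0 0 0 0 0 0" --pt "-10.1 0 0 0 0 0 0" --pt "-10.1 0 0 0 0 0 0" --pt "-10.1 0 0 0 0 0 0" --pt "-10.1 0 0 0 0 0 0" --pt "-10.1 0 0 0 0 0 0" --pt "-10.1 0 0 0 0 0 0" --pt "-10.1 0 0 0 0 0 0" --pt "-9.7 0 0 0 0 0 0"

```text
time: 1.6
ee_pos: [0.1854, -0.5177, 0.2308]
tcp_rot: [110.3, 89.9, 108.0]
wrist_force: [0.2, -1.1, -0.5]
opening: -0.0
```

Run:
```python
from h import *
o=sensors.get_obs(); print(o['q'].round(1),o['opening']); T=toolT();print(T.round(3))
print((T[:3,:3].T@(np.array([.574,.056,.232])-T[:3,3])).round(3))
```

```text
[-70.3   5.   10.1  95.1   0.   22. ] -2.211940687987563e-06
[[-0.     0.04   0.999  0.185]
 [ 0.001  0.999 -0.04  -0.518]
 [-1.     0.001 -0.     0.231]
 [ 0.     0.     0.     1.   ]]
[-0.001  0.589  0.366]
```

carry_out --pt "0 0 0 0 49 30.5 0" --pt "0 0 0 0 49 30.5 0" --pt "0 0 0 0 49 30.5 0" --pt "0 0 0 0 49 30.5 0" --pt "0 0 0 0 49 30.5 0" --pt "0 0 0 0 49 30.5 0" --pt "0 0 0 0 49 30.5 0" --pt "0 0 0 0 49 30.5 0" --pt "0 0 0 0 49 30.5 0" --pt "0 0 0 0 49 30.5 0" --pt "0 0 0 0 49 30.5 0" --pt "0 0 0 0 49 30.5 0"

```text
time: 3.1
ee_pos: [0.5784, 0.0548, 0.2309]
tcp_rot: [-155.3, 90.0, -157.9]
wrist_force: [0.6, -0.2, 0.8]
opening: -0.0001
```

Run:
```python
from h import *
import cv2
o=sensors.get_obs(); print(o['time'],o['q'].round(1),o['wrist_force'].round(1)); T=toolT();print(T.round(4))
cv2.imwrite("pics/w1.png",vision.camera('wrist')[:,:,::-1])
cv2.imwrite("pics/t1.png",vision.camera('top')[:,:,::-1])
np.save("T1.npy",T)
```

```text
3.1 [ 5.4  9.3 14.9 95.5 -0.  98. ] [ 0.6 -0.2  0.8]
[[-4.000e-04  4.520e-02  9.990e-01  5.784e-01]
 [-1.000e-04  9.990e-01 -4.520e-02  5.480e-02]
 [-1.000e+00 -2.000e-04 -4.000e-04  2.309e-01]
 [ 0.000e+00  0.000e+00  0.000e+00  1.000e+00]]
```

View pics/w1.png

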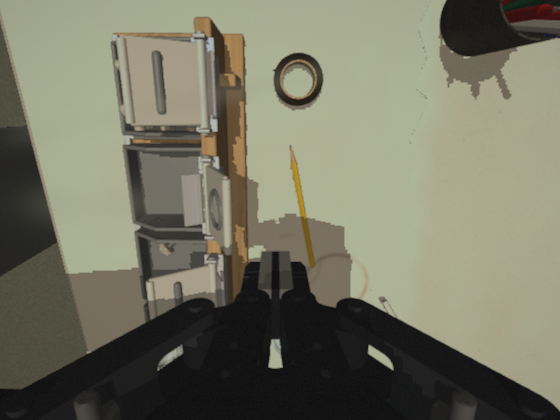

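View pics/t1.png

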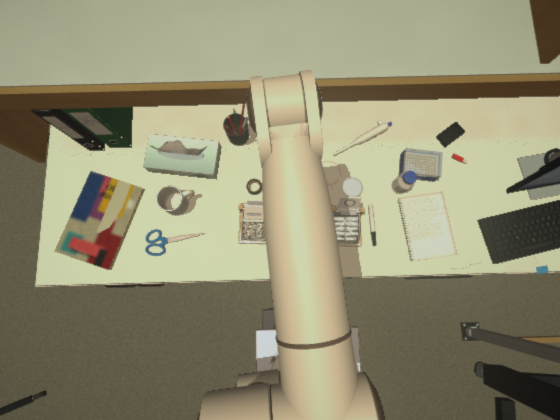

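Run:
```python
from h import *
T=np.load("T1.npy")
for n,p,z in [("B far",(226,178),.15),("B near",(229,246),.15),("A edge far",(118,38),.126),("A edge near",(127,131),.126),('base far',(245,35),.012),("A hinge far",(213,36),.096),("A hinge near",(213,130),.096)]: print(n,(onz('wrist',p,z,T)*1000).round())
```

```text
B far [545.  84. 150.]
B near [543.  32. 150.]
A edge far [475. 181. 126.]
A edge near [470. 119. 126.]
base far [555. 203.  12.]
A hinge far [536. 186.  96.]
A hinge near [529. 115.  96.]
```

carry_out --pt "0 0 0 32 0 0 0" --pt "0 0 0 32 0 0 0" --pt "0 0 0 31 0 0 0" --pt "0 0 0 0 0 -10 0" --pt "0 0 0 0 0 -10 0" --pt "0 0 0 0 0 -8 0" --pt "0 0 0 0 0 -7 0" --pt "0 0 0 0 0 -7 0" --pt "0 0 0 0 0 -7 0" --pt "0 0 0 0 0 -7 0" --pt "0 0 0 0 0 -4 0"

```text
time: 4.58
ee_pos: [0.5173, 0.0557, 0.1363]
tcp_rot: [174.1, 90.0, 171.5]
wrist_force: [0.8, 1.0, 1.0]
opening: 0.0001
```

Run:
```python
from h import *
import cv2
o=sensors.get_obs(); print(o['time'],o['q'].round(1),o['wrist_force'].round(1),o['ee_pos'].round(3))
cv2.imwrite("pics/w2.png",vision.camera('wrist')[:,:,::-1])
cv2.imwrite("pics/s2.png",cv2.resize(vision.camera('scene')[130:290,200:400,::-1],None,fx=3.5,fy=3.5))
```

```text
4.575 [ 6.1  0.1 -5.5 84.4  0.  98.7] [0.8 1.  1. ] [0.517 0.056 0.136]
```

View pics/w2.png

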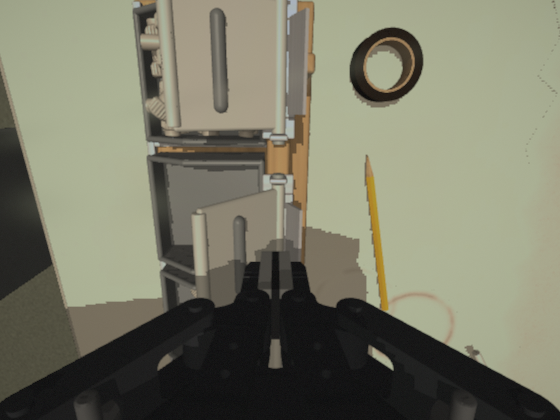

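View pics/s2.png

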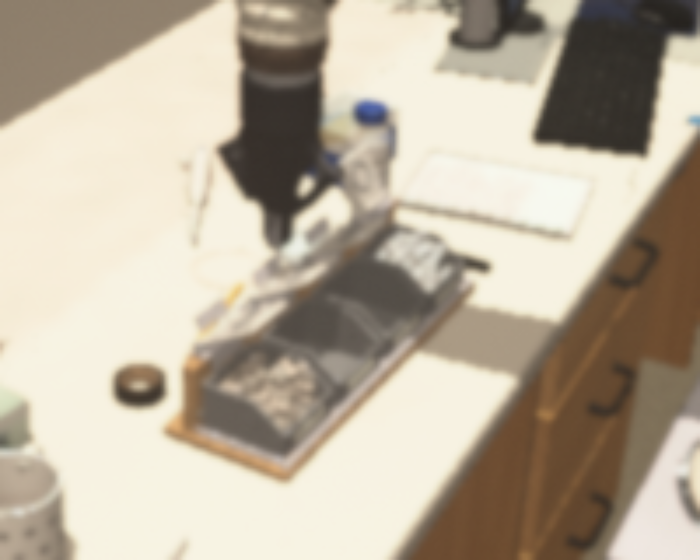

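carry_out --pt "0 0 0 -40 0 0 0" --pt "0 0 0 -50 0 0 0" --pt "0 0 0 0 32 -25 0" --pt "0 0 0 0 32 -25 0" --pt "0 0 0 0 32 -25 0" --pt "0 -10 0 0 0 0 0" --pt "0 -10 0 0 0 0 0" --pt "0 -10 0 0 0 0 0" --pt "0 -10 0 0 0 0 0" --pt "0 -10 0 0 0 0 0" --pt "0 -10 0 0 0 0 0"

```text
time: 6.05
ee_pos: [0.4745, 0.1873, 0.2275]
tcp_rot: [-1.4, 31.4, -5.0]
wrist_force: [2.5, 0.0, 0.6]
opening: 0.0001
```

```bash
cat > st.py <<'E'
from h import *
import sys
o=sensors.get_obs(); print(o['time'],o['q'].round(1),o['wrist_force'].round(1)); T=toolT();print(T.round(4))
if len(sys.argv)>1:
    P=np.array(eval(sys.argv[1]))/1000; print((T[:3,:3].T@(P-T[:3,3])*1000).round(1))
E
python3 st.py "[403,148.5,140.5]"
```

```text
6.05 [ 41.9 -48.4 -48.7  41.6 -38.6 117.8] [2.5 0.  0.6]
[[ 0.8501  0.0746  0.5214  0.4745]
 [-0.0745  0.997  -0.0212  0.1873]
 [-0.5214 -0.0208  0.8531  0.2275]
 [ 0.      0.      0.      1.    ]]
[ -12.5  -42.2 -110.7]
```

carry_out --pt "0 10 0 0 0 0 0" --pt "0 10 0 0 0 0 0" --pt "0 0 0 0 0 0 0"

```text
time: 6.42
ee_pos: [0.4761, 0.1876, 0.2309]
tcp_rot: [-1.7, 51.5, -5.6]
wrist_force: [-0.8, -0.2, -0.1]
opening: 0.0
```

```bash
python3 st.py "[445,154,190]"
```

```text
6.425 [ 34.4 -32.9 -29.7  61.8 -23.5 121.6] [-0.8 -0.2 -0.1]
[[ 0.619   0.0745  0.7819  0.4761]
 [-0.0606  0.9971 -0.047   0.1876]
 [-0.7831 -0.0183  0.6217  0.2309]
 [ 0.      0.      0.      1.    ]]
[ 14.9 -35.1 -48.2]
```

carry_out --pt "0 0 0 0 -17.5 -12 0" --pt "0 0 0 5 -17.5 -12 0" --pt "0 0 0 5 0 -12 0" --pt "0 0 0 5 0 -12 0" --pt "0 0 0 0 0 0 0"

```text
time: 7.05
ee_pos: [0.4429, 0.1542, 0.1877]
tcp_rot: [-1.7, 51.5, -5.5]
wrist_force: [0.3, -1.8, -0.1]
opening: -0.0
```

```bash
python3 st.py "[443,154,121]"
```

```text
7.05 [ 32.7 -41.2 -38.9  60.3 -22.6 119.9] [ 0.3 -1.8 -0.1]
[[ 0.6191  0.0718  0.782   0.4429]
 [-0.0594  0.9972 -0.0446  0.1542]
 [-0.7831 -0.0188  0.6217  0.1877]
 [ 0.      0.      0.      1.    ]]
[ 52.3   1.1 -41.4]
```

carry_out --pt "0 0 0 8.7 0 -6.9 0" --pt "0 0 0 8.7 0 -6.9 0" --pt "0 0 0 8.7 0 -6.9 0" --pt "0 0 0 0 0 0 0"

```text
time: 7.55
ee_pos: [0.4432, 0.1529, 0.1541]
tcp_rot: [-1.8, 51.6, -5.6]
wrist_force: [0.0, -0.3, -0.2]
opening: -0.0003
```

```bash
python3 st.py "[443,154,121]"
```

```text
7.55 [ 32.5 -41.6 -42.8  56.9 -22.5 119.8] [ 0.  -0.3 -0.2]
[[ 0.618   0.0731  0.7828  0.4432]
 [-0.0604  0.9971 -0.0454  0.1529]
 [-0.7839 -0.0192  0.6206  0.1541]
 [ 0.      0.      0.      1.    ]]
[ 25.7   1.7 -20.7]
```

carry_out --pt "0 0 0 8.6 0 -6.9 0" --pt "0 0 0 8.6 0 -6.9 0" --pt "0 0 0 8.6 0 -6.9 0" --pt "0 0 0 0 0 0 0"

```text
time: 8.05
ee_pos: [0.4429, 0.1523, 0.1211]
tcp_rot: [-1.8, 51.6, -5.6]
wrist_force: [-1.2, 0.1, -0.1]
opening: -0.0
```

```bash
python3 st.py "[471.5,153,107.5]"
python3 - <<'E'
from h import *
import cv2
T=toolT()
im=vision.camera('wrist')[:,:,::-1].copy()
cv2.imwrite("pics/w3.png",im)
s=vision.camera('scene')[130:290,200:400,::-1]
cv2.imwrite("pics/s3.png",cv2.resize(s,None,fx=3.5,fy=3.5))
for P in ([.472,.184,.126],[.469,.122,.126]): print(proj('wrist',np.array(P),T).round())
E
```

```text
8.05 [ 32.4 -41.9 -46.5  53.4 -22.5 119.7] [-1.2  0.1 -0.1]
[[ 0.6181  0.0729  0.7827  0.4429]
 [-0.0602  0.9972 -0.0453  0.1523]
 [-0.7838 -0.0191  0.6208  0.1211]
 [ 0.      0.      0.      1.    ]]
[28.3  3.  13.9]
[322. 194.]
[318. 301.]
```

View pics/w3.png

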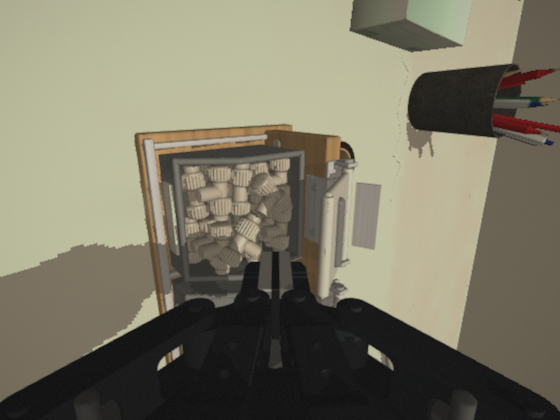

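View pics/s3.png

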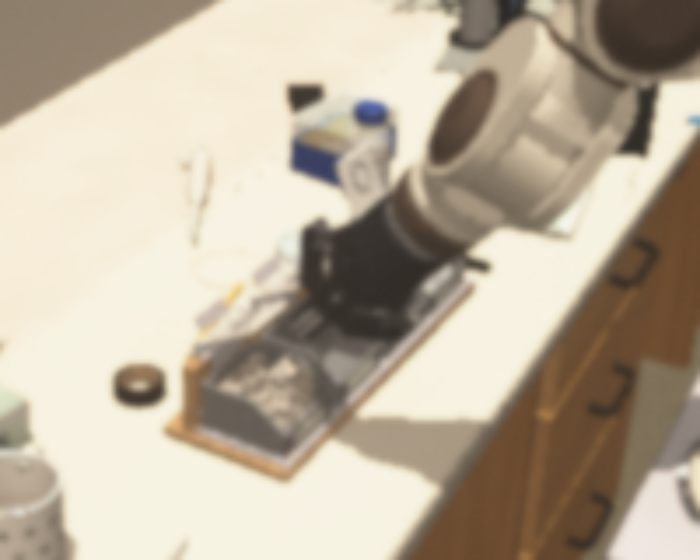

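carry_out --pt "0 0 0 9 0 0 0" --pt "0 0 0 9 0 2 0" --pt "0 0 0 10 2 4 0" --pt "0 0 0 0 1 4 0" --pt "0 0 0 0 0 4 0" --pt "0 0 0 -2 0 7 0" --pt "0 0 0 -2 0 7 0" --pt "0 0 0 -2 0 6.5 0"

```text
time: 9.15
ee_pos: [0.4846, 0.1528, 0.1275]
tcp_rot: [-1.6, 51.5, -5.5]
wrist_force: [-0.7, -0.3, -0.3]
opening: -0.0003
```

```bash
python3 st.py "[484,153,125]"
python3 - <<'E'
from h import *
import cv2
cv2.imwrite("pics/w4.png",vision.camera('wrist')[:,:,::-1])
E
```

```text
9.15 [ 28.9 -36.  -43.1  49.5 -20.5 116.5] [-0.7 -0.3 -0.3]
[[ 0.6197  0.0728  0.7814  0.4846]
 [-0.0592  0.9972 -0.046   0.1528]
 [-0.7826 -0.0177  0.6223  0.1275]
 [ 0.      0.      0.      1.    ]]
[ 1.6  0.2 -2. ]
```

View pics/w4.png

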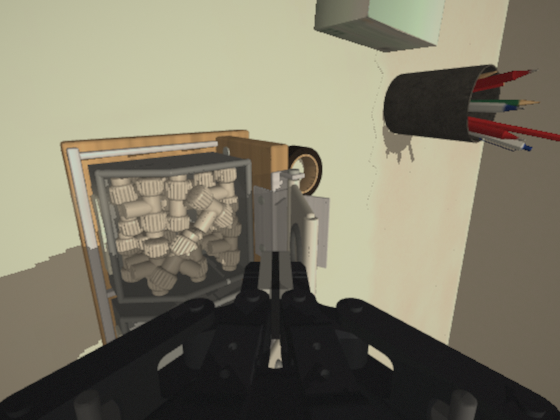

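carry_out --pt "0 0 0 0 0 6 0" --pt "0 0 0 1 0 6 0" --pt "0 0 0 1 0 6 0" --pt "0 0 0 2 0 5 0" --pt "0 0 0 2.5 0 5 0" --pt "0 0 0 3 0 5 0" --pt "0 0 0 3 0 3.5 0" --pt "0 0 0 3 0 3 0" --pt "0 0 0 3 0 3 0"

```text
time: 10.32
ee_pos: [0.5291, 0.1496, 0.1385]
tcp_rot: [-1.7, 51.5, -5.5]
wrist_force: [-0.5, -0.4, 0.3]
opening: -0.0
```

```bash
python3 st.py "[532,153,138]"
python3 - <<'E'
from h import *
import cv2
cv2.imwrite("pics/w5.png",vision.camera('wrist')[:,:,::-1])
E
```

```text
10.325 [ 25.3 -29.9 -38.7  46.9 -18.6 113.3] [-0.5 -0.4  0.3]
[[ 0.6192  0.0729  0.7818  0.5291]
 [-0.0595  0.9972 -0.0458  0.1496]
 [-0.783  -0.0182  0.6218  0.1385]
 [ 0.      0.      0.      1.    ]]
[2.  3.6 1.8]
```

View pics/w5.png

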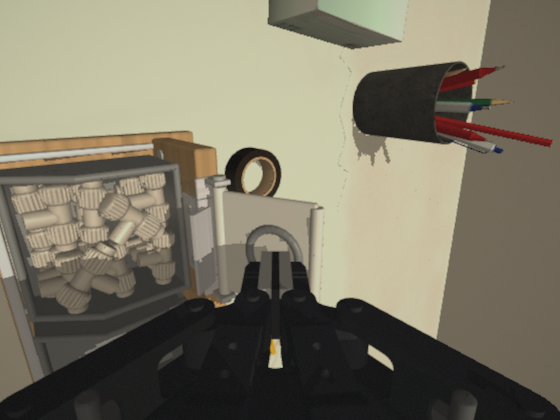

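carry_out --pt "0 0 0 -25 0 0 0" --pt "0 0 0 -35 0 0 0" --pt "0 0 0 -35 0 0 0" --pt "0 0 0 -10 0 30 0" --pt "0 10 0 0 0 0 0" --pt "0 10 0 0 0 0 0" --pt "0 10 0 0 0 0 0" --pt "0 8 0 -30 0 0 0" --pt "0 0 0 -40 0 0 0" --pt "0 0 0 0 -60 0 0" --pt "0 0 0 0 -60 0 0" --pt "0 0 0 0 -60 0 0"

```text
time: 11.88
ee_pos: [0.4694, -0.0249, 0.3124]
tcp_rot: [-65.1, 88.9, -69.2]
wrist_force: [1.0, 0.1, -0.3]
opening: 0.0
```

```bash
python3 st.py
python3 - <<'E'
from h import *
import cv2
cv2.imwrite("pics/w6.png",vision.camera('wrist')[:,:,::-1])
cv2.imwrite("pics/s6.png",cv2.resize(vision.camera('scene')[130:290,200:400,::-1],None,fx=3.5,fy=3.5))
E
```

```text
11.875 [ -2.4  -3.7  10.5 103.8  -1.1  91.7] [ 1.   0.1 -0.3]
[[ 0.0071  0.0721  0.9974  0.4694]
 [-0.0187  0.9972 -0.0719 -0.0249]
 [-0.9998 -0.0181  0.0084  0.3124]
 [ 0.      0.      0.      1.    ]]
```

View pics/w6.png

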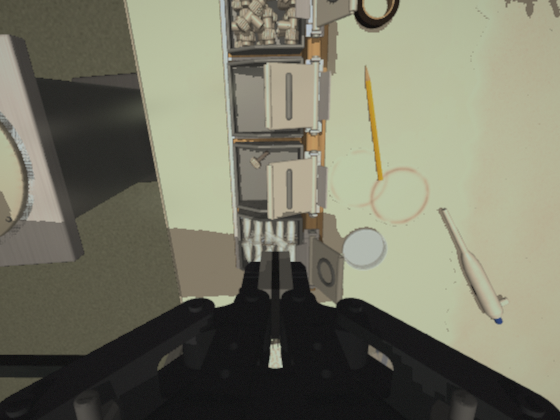

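View pics/s6.png

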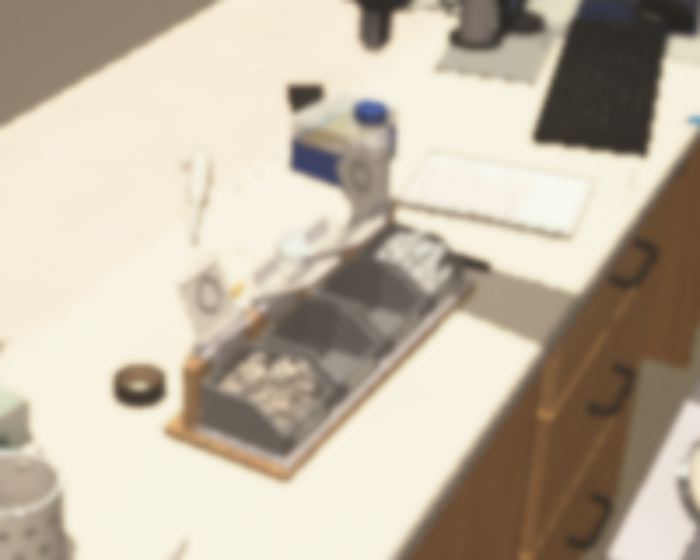

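Scene view: ring faces are up at the tees bin (crop 207,295) and the tubes bin (365,175). Wrist view: the bar faces lie over the empty bin (290,97) and the one-screw bin (290,188). The finger is clear at z = 0.31.

```bash
python3 -c "
from workcell import job_done; print(job_done())"
```

```text
the job is handed in; nothing more can be done
None
```

All four tags now match the stock, and the job was handed in at about 12 s.

- **Tags moved:** I pushed the tag behind the empty bin forward from behind with shut fingertips. I lifted the tag behind the tee-connector bin from the front in an arc, until it fell back onto its rest. The tags behind the tubes and the single screw were already right, so I left them alone.
- **Last checks:** The final scene and wrist pictures show ring faces up behind the tees and tubes. Bar faces lie over the empty and one-screw bins. The bins and the tape, pencil and dish look unmoved. I did not check the marker, mug, scissors and bottle one by one; the fingers only ever worked at the rack. Every wrist-force reading I took was under about 3 N, and the finger ended clear of everything.
- **Did not go as planned:** My first choice, tilting the tool to 30° below horizontal, brought joint 2 to -48.4°, against its limit of -48.56°. It also carried the tool about 35 mm off line in free air. I backed off to about 51°, and the lift worked from there.

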